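# Clamp a coin tube in its cradle with the hinged strap and swing bolt

### The job

Clamp the coin tube that lies in the aluminium cradle: swing the hinged strap over and down onto it, then swing the bolt up so that its shank drops into the slot of the strap and push its knob inward, so that the cross pin wedges up the ramp until the strap grips the tube firmly (a push of about 5 N at the knob is right, much more would crush the tube; set the strap down gently too). Let go and leave it clamped, with the tube still in its bed and the other things on the shelf where they stand.

Things in the scene. Friction and masses are not known exactly. Their poses are not given: they have to be found in the camera images.
- clamp: Aluminium cradle fixed to the glass shelf; foot plate 130 x 80 x 12 mm, origin at the centre of its underside. Its y axis runs along the lying tube, its x axis points from the strap's hinge to the bolt, z up. The tube lies in a grey V bed, whose height is set anew each time, up to 3 mm lower than nominal (not listed), so the bolt goes tight at a different place each time.
- strap_hinge (a point): Axis of the strap's hinge (along the cradle's y): at the cradle's x = -36 mm, z = 62 mm.
- strap_angle (a joint): Angle of the hinged strap (rad): between 0 and -0.1 when it lies on the tube (the lower the bed, the lower), 1.57 when it stands on end, growing as it opens back towards the cradle's -x; range -0.20 to 1.95. The hinge is stiff (0.06 N m, 0.8 N at the lug): the strap stays where it is left.
- lug_mid (a point): Middle of the strap's free end, the lug, between its two tines. At strap angle 0 it lies at the cradle's x = 40 mm, z = 80 mm; it turns with the strap. The lug is 32 mm wide along y: two tines 11 mm wide and 6 mm thick with an open 10 mm slot between them, 44 mm long along x, whose upper faces are ramps that rise 16 degrees towards the hinge. The lug can be pinched across its two sides, along y.
- pad: Rubber pad (22 x 30 x 8 mm) under the strap's middle, which presses on the tube: sprung, 32 N per mm. Origin at the middle of its lower face. Its force on the tube must be over 6 N at the end and never more than 22 N. A push straight down on the lug reaches the pad about doubled.
- strap: The hinged strap with its pad; its origin lies on the strap's hinge axis, x along the strap from the hinge to the tip. The ramps' surface lies 5 mm above the point lug_mid. Pinched by its flat sides the lug drags as it turns in the fingers, so the last of the swing is better pressed down from above.
- bolt_pivot (a point): Axis of the swing bolt's pivot (along the cradle's y): at the cradle's x = 34 mm, z = 18 mm. Once the pin is on the ramps, a slow push on the knob towards the cradle's -x gives a pad force of about 1.5 to 4 N per N of push, the more the higher the bed (5 N: 7 to 18 N) and it springs back very little when let go. If the knob is pinched, its drag in the fingers (1 to 2 N, felt on the whole way) comes on top.
- bolt_angle (a joint): Angle of the swing bolt (rad): 0 upright, growing as it swings outward and down to the cradle's +x; range -0.25 to 1.3. It stays where it is left (0.10 N m of friction, 0.9 N at the knob). With the strap down, the cross pin meets the ramps at between 0.25 and 0 and is tight somewhere between 0.1 and -0.2; rubbing on the ramps holds it there when let go.
- bolt: The swing bolt: origin on the pivot axis, z along the shank. 70 mm up is the cross pin (10 mm thick, 32 mm long, along y), which rides on the two tines while the 7 mm shank passes in the slot; 108 mm up is the knob.
- knob (a point): Centre of the bolt's black knob, 108 mm from the pivot axis: a short cylinder, 18 mm across and 20 mm long, its axis along the cradle's y, so that it can be pinched along y by its flat ends and turns between the fingers.
- tube_mid (a point): Middle of the clear coin tube, 32 mm across and 100 mm long, which lies in the bed along the cradle's y, 52 to 55 mm above the shelf.
- tube: The coin tube in the bed, taken as a whole; origin at its middle, y along the tube.
- spare_tube1: Upright spare coin tube 32 mm across, 100 mm tall; bystander near the cradle. Origin at its foot.
- loupe: Black loupe, 38 mm across, 24 mm tall, bystander near the cradle. Origin at its underside.
- coins: Stack of five coins, bystander, 28 mm across, 15 mm tall. Origin at its underside.
- cup: White sorting cup, bystander, 76 mm across, 60 mm tall. Origin at its foot.
Not all that is in view belongs to the job. What is shaped like the tube but pink, purple or red is not meant.

How it is judged:
By the outcome, as a careful person would: the job done as asked, in the order asked, and still so for the second after the job is handed in, with the robot touching nothing.
It also fails if it takes over 67 s, if anything falls off the work surface, if the arm or the gripper's body presses on something with over 40 N, if the wrist force passes 120 N, or if a joint passes its speed limit or range.

### The arm

A 6-joint arm with a two-finger parallel gripper is mounted at the origin on the work surface. World frame = base frame: x ahead of the robot, y to its left, z up, the work surface at z = 0. Lengths are in m, angles in degrees, forces in N, time in s.
With the tool pointing down it reaches from about 0.3 to 0.75 m from the base axis. Payload 8.5 kg.
Tool frame: the origin (TCP) lies at the very end of the fingers, on their centre line; the grasp point (between the pads) lies 19 mm behind it; y points along the fingers, z is the direction in which the jaws open and shut, and the axes are right-handed (so a half turn about y gives the same grasp; the last joint's range is limited). The gripper opens to 85 mm and grips with 20 to 120 N. Pads are 22 mm wide; open, the fingers measure 114 mm over their backs; the gripper's body (76 mm by 85 mm) begins 54 mm behind the grasp point. The pads swing forward as they close: fully open they stand 13 mm farther back than shut.
Start: joints at [-78.283, 21.807, 74.336, -0, 83.858, -12.336], TCP at [0.224, -0.502, 0.231] pointing down, gripper open.
Joint ranges: [-178.18, 178.18], [-50.72, 133.34], [12.68, 142.11], [-81.47, 261.47], [9.98, 163.14], [-165.26, 165.26]. Speed limits (degrees/s): [136.94, 136.94, 180, 180, 180, 180].

### API

Orientations are given as a 3x3 rotation matrix whose columns are the frame's x, y, z axes.
In Python, from rig import env gives the robot as it stands. The module is installed in compiled form; this text tells all that it offers.
- The arm moves only by the tool servo_tool, never from a script. Its argument "rows" is one flat list of numbers, 7 for each row, row after row: the opening, from 0 (shut) to 1 (fully open), then the shift along the world's x, y, z in m, then the turn, a rotation vector about the world's x, y, z in degrees. A call has 1 to 10 rows; each row shifts and turns the commanded pose from where the row before left it; what a row does not reach is not made up. A row lasts 1/12 s, in which the tool goes at most 41.7 mm and 7.16 degrees, less where a joint would pass 70% of its speed; a pose out of reach is approached as far as the arm can. A call with a gripper value outside its range is refused whole. The fingers move at their own pace and stop on an object; "force" is the grip in N (left out, the last holds). Time passes only in rows, so rows that do not move let the fingers close. It gives the time, the measured TCP pose, the force and the opening at its end, in the units of the state.
- env.observe(): the state, without advancing time (a new reading comes with each control period).
- env.get_image(name): name is "side" or "top" or "wrist"; returns the picture (384x512x3 uint8, red, green, blue); there is no depth.
- env.camera_model(name): a dict with "camera_matrix" (3x3 intrinsics, pixels), "R" (3x3) and "t" (3): a world point X has camera coordinates R X + t; the wrist camera has in their place "mount" (4x4, takes a point from camera to tool coordinates, whose origin is the TCP and whose axes are the tool frame's). Camera axes: x right, y down, z forward; pixel columns grow to the right and rows downward; lengths in m; the calibration is good to about 2 mm. A picture is of the moment at which its call begins: read the wrist's pose just before it. camera_model takes no time and is no camera call.
- env.close_job(): hands the job in, once; it reports no verdict.
The state is a dict: "time_s": time; "q": joint angles; "qvel": joint speeds; "joint_efforts": joint torques, N m; "position": TCP position; "tool_rot": TCP orientation; "ft_force": force on the tool from outside, world axes, zero at the start; "wrist_torque": the same for the moment, N m; "grip_width": finger opening in m.
Only numpy, scipy, OpenCV 4.12 (cv2) and the standard library are available. Lean on these libraries where they do the work, as an engineer would, in place of code of your own. Each camera call takes 0.05 s, during which the arm holds its last target.

## Working session

There is one attempt and no reset: what is moved stays moved. The work goes in short steps, Python scripts to look and compute and a tool call to move; the robot and the scene stay as the last step left them, time stands still between calls to the robot, and variables do not carry over. Pictures are saved under pics/ and viewed, and the job is handed in when it is done.

Besides the shell and the picture viewer there is one more tool, called after "Request:" as name(argument=value, ...) on one line, values as JSON. servo_tool: Moves the arm, as the interface text tells. Its arguments: {"type":"object","properties":{"rows":{"type":"array","items":{"type":"number"}},"force":{"type":"number"}},"required":["rows"]}

```bash
mkdir -p pics
python3 - <<'E'
from rig import env
import cv2, numpy as np
s=env.observe(); print(s)
for n in ("side","top","wrist"):
    im=env.get_image(n); cv2.imwrite(f"pics/{n}0.png",im[:,:,::-1])
    m=env.camera_model(n); print(n,{k:np.round(np.array(v),4).tolist() for k,v in m.items()})
E
```

```text
{'time_s': 0.0, 'q': array([-7.82832185e+01,  2.18424154e+01,  7.43855941e+01,  1.76386018e-03,
        8.38605197e+01, -1.23349166e+01]), 'qvel': array([-0.08608662, -0.03012184,  0.01397785,  0.06595111,  0.05879246,
       -0.16838762]), 'joint_efforts': array([-1.74404704e-03, -4.48463953e+01, -2.31279355e+01, -2.46680638e-04,
        4.79955459e-03,  1.86593917e-05]), 'position': array([ 0.22410787, -0.50193668,  0.23069349]), 'tool_rot': array([[-9.13179489e-01, -2.83803814e-04,  4.07557530e-01],
       [-4.07557470e-01,  1.51914454e-03, -9.13178296e-01],
       [-3.59975311e-04, -9.99998806e-01, -1.50291800e-03]]), 'ft_force': array([ 0.5218571 ,  0.67645409, -0.55383363]), 'wrist_torque': array([-0.04072295,  0.03205831, -0.04099231]), 'grip_width': 0.08560413216387322}
side {'camera_matrix': [[375.6292, 0.0, 262.3095], [0.0, 375.6292, 196.8005], [0.0, 0.0, 1.0]], 'R': [[-0.9595, -0.2816, 0.0077], [-0.1982, 0.6553, -0.7289], [0.2002, -0.7009, -0.6846]], 't': [0.4583, 0.1469, 1.0379]}
top {'camera_matrix': [[367.8508, 0.0, 258.846], [0.0, 367.8508, 188.056], [0.0, 0.0, 1.0]], 'R': [[0.0218, -0.9996, -0.0168], [-0.9955, -0.0202, -0.0923], [0.092, 0.0187, -0.9956]], 't': [-0.0067, 0.4826, 1.1297]}
wrist {'camera_matrix': [[320.8743, 0.0, 255.1909], [0.0, 320.8743, 187.9283], [0.0, 0.0, 1.0]], 'mount': [[0.0005, 0.9659, 0.259, -0.0658], [-0.0004, -0.259, 0.9659, -0.1418], [1.0, -0.0006, 0.0002, 0.001], [0.0, 0.0, 0.0, 1.0]]}
```

View pics/side0.png

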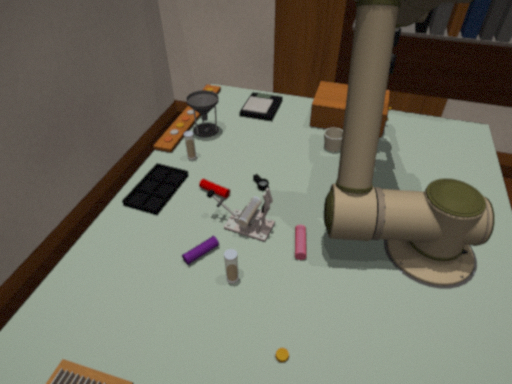

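View pics/top0.png

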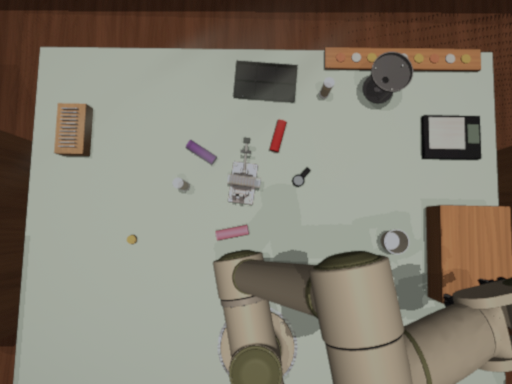

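View pics/wrist0.png

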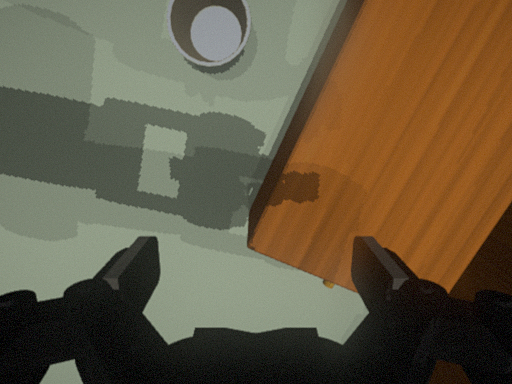

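```bash
cat > h.py <<'E'
import numpy as np, cv2
from rig import env
def ray(name,uv,z,st=None):
    m=env.camera_model(name); K=np.array(m["camera_matrix"])
    d=np.linalg.solve(K,np.array([uv[0],uv[1],1.0]))
    if name=="wrist":
        M=np.array(m["mount"]); R=np.array(st["tool_rot"]); p=np.array(st["position"])
        o=R@M[:3,3]+p; d=R@M[:3,:3]@d
    else:
        R=np.array(m["R"]); t=np.array(m["t"]); o=-R.T@t; d=R.T@d
    return o+d*(z-o[2])/d[2]
def cammat(name,st=None):
    m=env.camera_model(name); K=np.array(m["camera_matrix"])
    if name=="wrist":
        M=np.array(m["mount"]); T=np.eye(4); T[:3,:3]=st["tool_rot"]; T[:3,3]=st["position"]
        C=np.linalg.inv(T@M); return K,C[:3,:3],C[:3,3]
    return K,np.array(m["R"]),np.array(m["t"])
def proj(cm,X):
    K,R,t=cm; c=np.atleast_2d(X)@R.T+t; u=c@K.T; return u[:,:2]/u[:,2:]
def tri(cms,uvs):
    Ps=[K@np.c_[R,t] for K,R,t in cms]
    X=cv2.triangulatePoints(Ps[0],Ps[1],np.array(uvs[0],float).reshape(2,1),np.array(uvs[1],float).reshape(2,1))
    return (X[:3]/X[3]).ravel()
E
python3 - <<'E'
from h import *
a=cv2.imread("pics/side0.png"); b=cv2.imread("pics/top0.png")
A=cv2.resize(a[160:300,160:320],None,fx=4,fy=4,interpolation=cv2.INTER_CUBIC)
B=cv2.resize(b[120:220,170:310],None,fx=5,fy=5,interpolation=cv2.INTER_CUBIC)
cv2.imwrite("pics/side0c.png",A); cv2.imwrite("pics/top0c.png",B)
E
```

```text
(no output)
```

View pics/side0c.png

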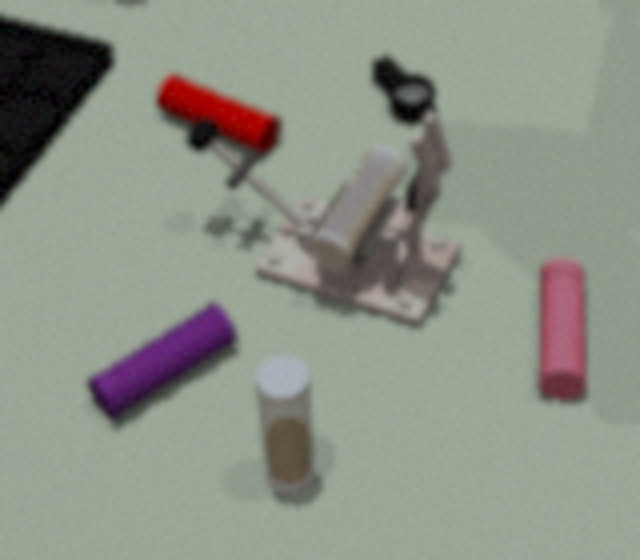

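View pics/top0c.png

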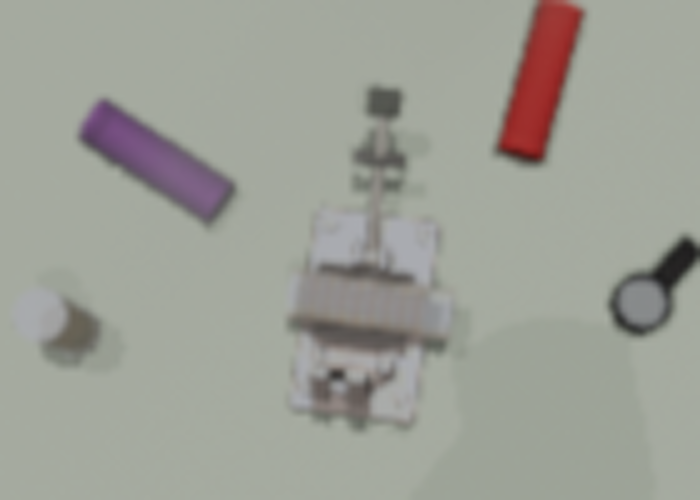

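The clamp with the clear tube is at (243,183) in the top view. The purple (201,152), red (278,136) and pink (232,232) tubes and the upright spares at (181,184) and (326,88) are look-alikes that I reject. The strap stands on end at the robot's side, and the bolt hangs outward, away from the robot. Next I compute the pose.

Run:
```python
from h import *
for uv in [(315,208),(440,213),(412,425),(290,408)]:
    print(np.round(ray("top",(uv[0]/5+170-.4,uv[1]/5+120-.4),0.012),4))
kt=(384/5+170-.4,102/5+120-.4); ks=(203/4+160-.4,135/4+160-.4)
K=tri([cammat("top"),cammat("side")],[kt,ks]); print("knob",K)
# strap tip
print("strap tip", tri([cammat("top"),cammat("side")],[(340/5+170-.4,415/5+120-.4),(430/4+160-.4,115/4+160-.4)]))
print("tube ends z.055",[np.round(ray("top",(u/5+169.6,v/5+119.6),0.055),4) for u,v in [(295,300),(450,322)]])
for n,(u,v) in dict(spare=(75,340),loupe=(640,305)).items(): print(n,ray("top",(u/5+169.6,v/5+119.6),0.01))
```

```text
[0.5678 0.0892 0.012 ]
[0.5661 0.0095 0.012 ]
[0.4309 0.0241 0.012 ]
[0.44   0.1013 0.012 ]
knob [0.62069501 0.04277964 0.08478997]
strap tip [0.43832072 0.06016578 0.16496968]
tube ends z.055 [array([0.5037, 0.0958, 0.055 ]), array([0.4921, 0.0009, 0.055 ])]
spare [0.48044966 0.23958385 0.01      ]
loupe [ 0.50996805 -0.11841702  0.01      ]
```

Request:
servo_tool(rows=[0,0.005,0.01,0.01,0,0,3,0,0.01,0.02,0.01,0,0,6,0,0.01,0.023,0.01,0,0,6,0,0.01,0.023,0.01,0,0,6,0,0.01,0.023,0.01,0,0,6,0,0.01,0.023,0.01,0,0,6,0,0.01,0.023,0,0,0,6,0,0.01,0.023,0,0,0,6,0,0.01,0.023,0,0,0,6,0,0.01,0.023,0,0,0,6])

```text
time_s: 0.98
position: [0.3194, -0.287, 0.2912]
tool_rot: [[-0.151, -0.0, 0.989], [-0.989, 0.0, -0.151], [-0.0, -1.0, -0.0]]
ft_force: [0.2, 0.8, 0.8]
grip_width: 0.0007
```

Request:
servo_tool(rows=[0,0.01,0.023,0,0,0,6,0,0.01,0.023,0,0,0,6,0,0.01,0.023,0,0,0,6,0,0.01,0.023,0,0,0,6,0,0.01,0.023,0,0,0,6,0,0.01,0.023,0,0,0,6,0,0.01,0.023,0,0,0,6,0,0.01,0.023,0,0,0,6,0,0.01,0.023,0,0,0,6,0,0.01,0.023,0,0,0,6])

```text
time_s: 1.82
position: [0.4194, -0.0569, 0.2912]
tool_rot: [[0.781, -0.0, 0.625], [-0.625, 0.0, 0.781], [-0.0, -1.0, -0.0]]
ft_force: [0.2, -0.3, 1.2]
grip_width: -0.0002
```

Request:
servo_tool(rows=[0,0.01,0.023,0,0,0,6,0,0.01,0.023,0,0,0,6,0,0.01,0.023,0,0,0,6,0,0.01,0.022,0,0,0,6,0,0.01,0.01,0,0,0,6,0,0.001,0.002,0,0,0,3,0,0,0,0,0,0,0,0,0,0,0,0,0,0])

```text
time_s: 2.48
position: [0.47, 0.0448, 0.2911]
tool_rot: [[0.994, -0.001, 0.105], [-0.105, 0.0, 0.994], [-0.001, -1.0, -0.0]]
ft_force: [0.1, 0.0, -0.3]
grip_width: -0.0002
```

Run:
```python
from h import *
import pickle
s=env.observe(); im=env.get_image("wrist"); cv2.imwrite("pics/wrist1.png",im[:,:,::-1])
pickle.dump(s,open("s1.pkl","wb"))
for k in ("time_s","position","tool_rot","q","ft_force","grip_width"): print(k,np.round(s[k],4).tolist())
```

```text
time_s 2.4833
position [0.47, 0.0448, 0.2911]
tool_rot [[0.9945, -0.0007, 0.1051], [-0.1051, 0.0, 0.9945], [-0.0007, -1.0, -0.0001]]
q [-8.9613, 11.6052, 79.1567, -0.0054, 89.2791, -92.9256]
ft_force [0.078, 0.0332, -0.3387]
grip_width -0.0002
```

View pics/wrist1.png

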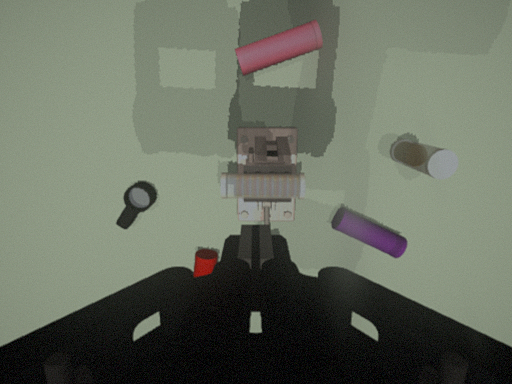

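Request:
servo_tool(rows=[0,0.01,0.002,0,0,0,0,0,0.02,0.002,0,0,0,0,0,0.025,0.002,0,0,0,0,0,0.02,0.002,0,0,0,0,0,0.015,0.002,0,0,0,0,0,0.01,0,0,0,0,0,0,0,0,0,0,0,0,0,0,0,0,0,0,0])

```text
time_s: 3.2
position: [0.5704, 0.0545, 0.2909]
tool_rot: [[0.994, -0.001, 0.105], [-0.105, 0.0, 0.994], [-0.001, -1.0, -0.0]]
ft_force: [-0.3, -0.2, -0.6]
grip_width: -0.0003
```

Run:
```python
from h import *
import pickle
s=env.observe(); im=env.get_image("wrist"); cv2.imwrite("pics/wrist2.png",im[:,:,::-1])
pickle.dump(s,open("s2.pkl","wb"))
for k in ("time_s","position","ft_force"): print(k,np.round(s[k],4).tolist())
a=cv2.imread("pics/wrist1.png")
cv2.imwrite("pics/w1c.png",cv2.resize(a[100:240,190:350],None,fx=5,fy=4.2,interpolation=cv2.INTER_CUBIC)[:588])
b=im[:,:,::-1]
cv2.imwrite("pics/w2c.png",cv2.resize(b[30:230,180:340],None,fx=3,fy=3,interpolation=cv2.INTER_CUBIC))
```

```text
time_s 3.2
position [0.5704, 0.0545, 0.2909]
ft_force [-0.2891, -0.2014, -0.5758]
```

View pics/w1c.png

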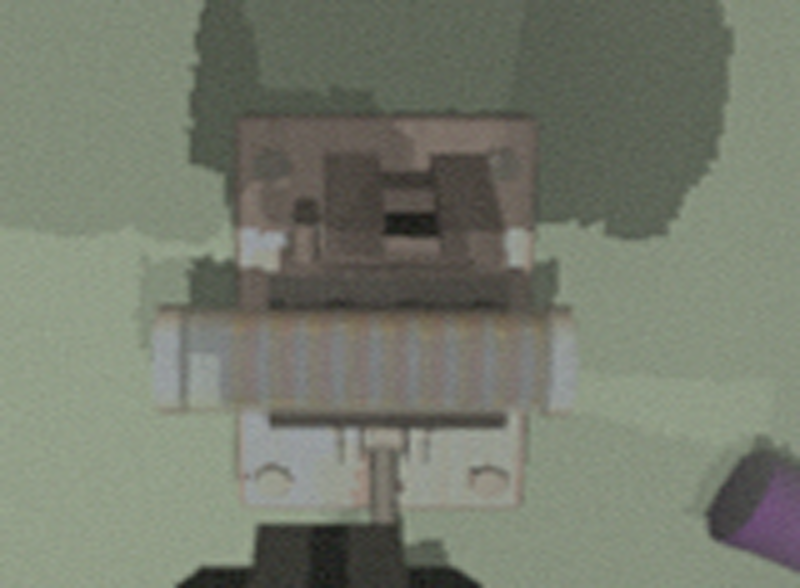

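View pics/w2c.png

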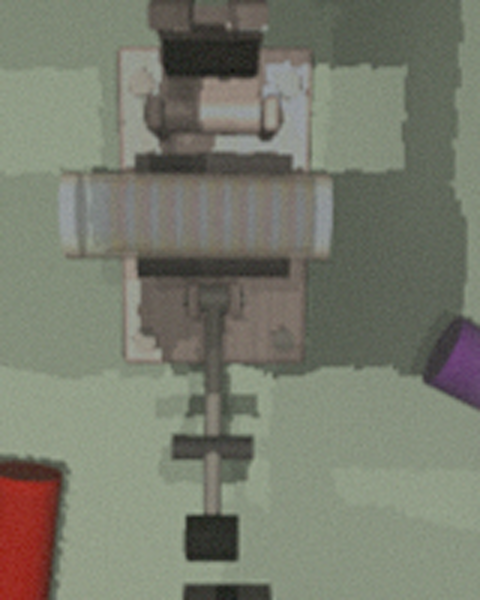

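Run:
```python
from h import *
a=cv2.imread("pics/wrist1.png"); b=cv2.imread("pics/wrist2.png"); c=cv2.imread("pics/side0.png")
f=lambda im,s:cv2.convertScaleAbs(cv2.resize(im,None,fx=s,fy=s,interpolation=cv2.INTER_CUBIC),alpha=1.8,beta=0)
A=f(a[120:190,230:310],7);B=f(b[20:90,215:295],7)
cv2.imwrite("pics/w12c.png",cv2.resize(np.hstack([A,B])[:, :],(800,350)))
cv2.imwrite("pics/w1d.png",A); cv2.imwrite("pics/s0d.png",f(c[175:250,205:285],7))
```

```text
(no output)
```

View pics/w1d.png

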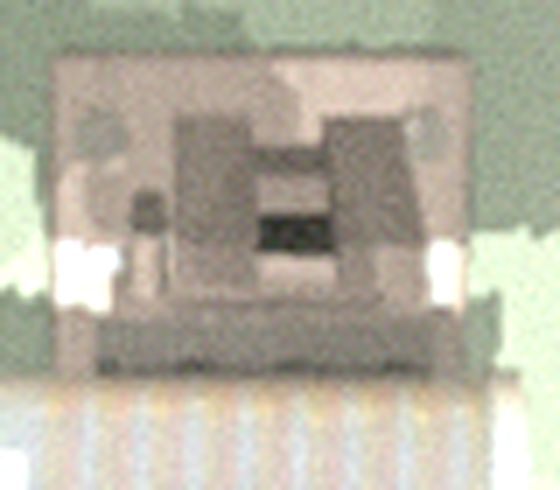

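View pics/s0d.png

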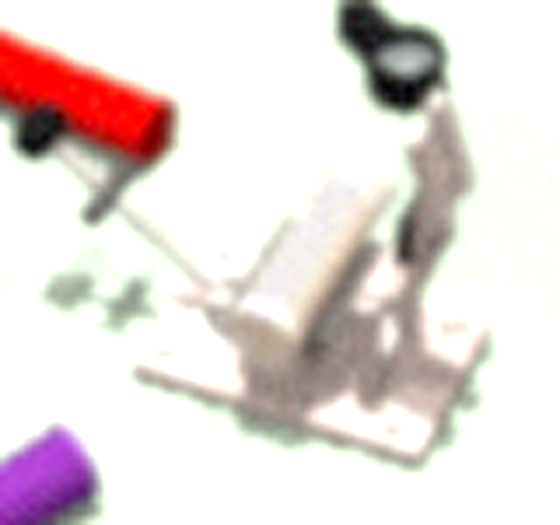

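```bash
cat > fit.py <<'E'
from h import *
import pickle
from scipy.optimize import least_squares
s1=pickle.load(open("s1.pkl","rb")); s2=pickle.load(open("s2.pkl","rb"))
C1=cammat("wrist",s1); C2=cammat("wrist",s2); CT=cammat("top"); CS=cammat("side")
def pt(p,P):
    x,y,yaw=p[:3]; c,s=np.cos(yaw),np.sin(yaw)
    P=np.atleast_2d(P); return np.c_[x+c*P[:,0]-s*P[:,1], y+s*P[:,0]+c*P[:,1], P[:,2]]
def strap(a,r,y=0): # r in strap frame x,z
    return [-0.036+np.cos(a)*r[0]-np.sin(a)*r[1], y, 0.062+np.sin(a)*r[0]+np.cos(a)*r[1]]
def bolt(b,h,y=0): return [0.034+np.sin(b)*h,y,0.018+np.cos(b)*h]
cr=np.array([[-.065,-.04,.012],[-.065,.04,.012],[.065,.04,.012],[.065,-.04,.012]])
w1=np.array([[238,115],[536,115],[523,507],[240,507]])/[5,4.2]+[190,100]-.4
w2=np.array([[118,48],[312,54],[303,362],[124,362]])/3+[180,30]-.33
if __name__=="__main__":
    def res(p):
        r=[proj(C1,pt(p,cr))-w1, proj(C2,pt(p,cr))-w2,
           proj(C2,pt(p,bolt(p[3],.108)))-[212/3+179.7,538/3+29.7],
           proj(C2,pt(p,bolt(p[3],.070)))-[212.5/3+179.7,447/3+29.7],
           0.5*(proj(CT,pt(p,bolt(p[3],.108)))-[246.4,140.0]),
           0.5*(proj(CS,pt(p,bolt(p[3],.108)))-[210.4,193.4]),
           proj(C1,pt(p,strap(p[4],(.098,.0167))))-[272,153.8],
           proj(C1,pt(p,strap(p[4],(.054,.0293))))-[271.5,136]]
        return np.concatenate([a.ravel() for a in r])
    o=least_squares(res,[.5,.055,-.1,.9,1.6]); p=o.x
    print("pose",np.round(p,4),"yaw deg",np.degrees(p[2])); print(np.round(o.fun.reshape(-1,2),1).tolist())
    np.save("p.npy",p)
    for n,P in dict(knob=bolt(p[3],.108),pin=bolt(p[3],.07),lug=strap(p[4],(.076,.018)),tip=strap(p[4],(.098,.0167)),hinge=[-.036,0,.062],piv=[.034,0,.018],lug0=[.04,0,.08]).items(): print(n,np.round(pt(p,P)[0],4))
    b=cv2.imread("pics/wrist2.png"); 
    for P in [strap(p[4],(.098,.0167),y) for y in(-.016,.016)]: print("w2 tip",proj(C2,pt(p,P)))
E
python3 fit.py
python3 - <<'E'
import cv2
b=cv2.imread("pics/wrist2.png")
cv2.imwrite("pics/w2d.png",cv2.convertScaleAbs(cv2.resize(b[15:95,215:295],None,fx=7,fy=7,interpolation=cv2.INTER_CUBIC),alpha=1.8))
E
```

```text
pose [ 0.5038  0.0555 -0.1107  0.9357  1.5801] yaw deg -6.344356879289627
[[-1.1, 0.3], [1.2, 0.6], [0.1, 1.6], [-0.5, 1.3], [-0.8, -1.2], [0.5, -2.8], [0.7, 1.2], [-0.4, 0.9], [-0.2, -0.1], [-0.1, -0.2], [0.1, -0.4], [-0.5, 0.1], [1.0, 0.6], [-0.7, -1.1]]
knob [0.624  0.0422 0.0821]
pin [0.5936 0.0455 0.0595]
lug [0.4494 0.0616 0.1378]
tip [0.4505 0.0615 0.1598]
hinge [0.468  0.0595 0.062 ]
piv [0.5376 0.0518 0.018 ]
lug0 [0.5435 0.0511 0.08  ]
w2 tip [[228.28264905  27.94102413]]
w2 tip [[269.49257424  28.17906188]]
```

View pics/w2d.png

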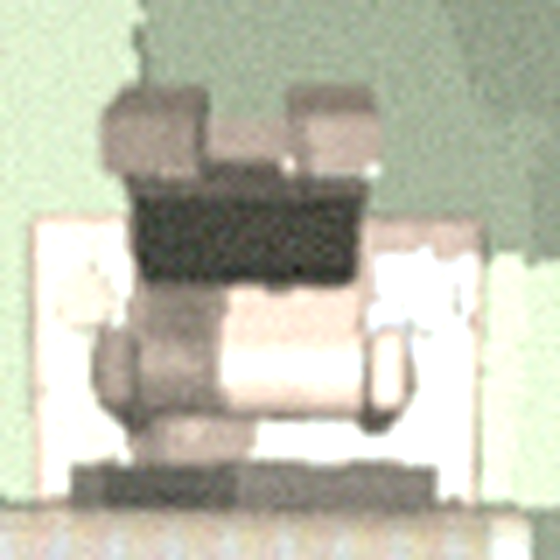

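```bash
cat > path.py <<'E'
from fit import *
p=np.load("p.npy")
A=np.array([1.58,1.4,1.2,1.0,.8,.6,.45,.35,.28,.2,.15,.1,.05,0,-.05,-.1])
for a in A:
    if a>.28:
        rx=.074+(.090-.074)*(1.58-a)/1.3; rz=.023-(rx-.076)*.287
        P=np.array(strap(a,(rx,rz)))+[-.011,0,0]
    else:
        rx=np.interp(a,[0,.28],[.072,.062]); rz=.023-(rx-.076)*.287
        P=np.array(strap(a,(rx,rz)))+[.011,0,0]
    print(a,np.round(P*1000,1),np.round(pt(p,P)[0],4))
print(pt(p,[[-.095,0,.14]]))
E
python3 path.py
```

```text
1.58 [-71.3   0.  135.8] [0.4329 0.0634 0.1358]
1.4 [-56.7   0.  141. ] [0.4475 0.0618 0.141 ]
1.2 [-39.2   0.  143.4] [0.4648 0.0599 0.1434]
1.0 [-21.3   0.  141.9] [0.4826 0.0579 0.1419]
0.8 [ -3.7   0.  136.5] [0.5001 0.0559 0.1365]
0.6 [ 12.7   0.  127.2] [0.5164 0.0541 0.1272]
0.45 [ 23.6   0.  117.9] [0.5273 0.0529 0.1179]
0.35 [ 30.1   0.  110.6] [0.5337 0.0522 0.1106]
0.28 [ 27.1   0.  105.1] [0.5307 0.0525 0.1051]
0.2 [ 33.4   0.  100.6] [0.5369 0.0518 0.1006]
0.15 [37.1  0.  97.4] [0.5406 0.0514 0.0974]
0.1 [40.6  0.  93.9] [0.5441 0.051  0.0939]
0.05 [43.9  0.  90.1] [0.5474 0.0507 0.0901]
0.0 [47.   0.  86.1] [0.5505 0.0503 0.0861]
-0.05 [48.1  0.  82.5] [0.5516 0.0502 0.0825]
-0.1 [49.1  0.  78.8] [0.5525 0.0501 0.0788]
[[0.40934706 0.06602583 0.14      ]]
```

Request:
servo_tool(rows=[0,-0.015,0.001,0,0,0,0,0,-0.025,0.002,0,0,0,0,0,-0.03,0.002,0,0,0,0,0,-0.03,0.002,0,0,0,0,0,-0.03,0.002,0,0,0,0,0,-0.02,0.002,-0.005,0,0,0,0,-0.011,0.0005,-0.02,0,0,0,0,0,0,-0.03,0,0,0,0,0,0,-0.03,0,0,0,0,0,0,-0.03,0,0,0])

```text
time_s: 4.08
position: [0.4083, 0.0663, 0.1759]
tool_rot: [[0.995, 0.002, 0.104], [-0.104, -0.0, 0.995], [0.002, -1.0, -0.0]]
ft_force: [1.3, 0.5, -0.6]
grip_width: 0.0
```

Request:
servo_tool(rows=[0,0,0,-0.02,0,0,0,0,0,0,-0.013,0,0,0,0,0,0,-0.004,0,0,0,0,0,0,0,0,0,0])

```text
time_s: 4.42
position: [0.4085, 0.0663, 0.1391]
tool_rot: [[0.995, -0.001, 0.104], [-0.104, 0.0, 0.995], [-0.001, -1.0, 0.0]]
ft_force: [-0.5, 0.2, -0.1]
grip_width: -0.0002
```

Run:
```python
from h import *
s=env.observe(); im=env.get_image("wrist"); cv2.imwrite("pics/wrist3.png",im[:,:,::-1])
for k in ("time_s","position","ft_force"): print(k,np.round(s[k],4).tolist())
```

```text
time_s 4.4167
position [0.4085, 0.0663, 0.1391]
ft_force [-0.4612, 0.1782, -0.0904]
```

View pics/wrist3.png

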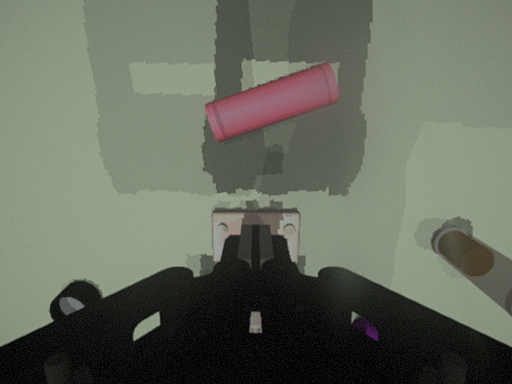

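Request:
servo_tool(rows=[0,0.006,-0.0007,0,0,0,0,0,0.009,-0.0009,-0.001,0,0,0,0,0.008,-0.0009,0,0,0,0,0,0.006,-0.0007,0.001,0,0,0,0,0.006,-0.0007,0.001,0,0,0,0,0.006,-0.0007,0.001,0,0,0,0,0.006,-0.0007,0.001,0,0,0,0,0.006,-0.0007,0.001,0,0,0,0,0.006,-0.0007,0,0,0,0,0,0.006,-0.0007,0,0,0,0])

```text
time_s: 5.3
position: [0.4747, 0.0588, 0.1433]
tool_rot: [[0.995, -0.0, 0.104], [-0.104, -0.0, 0.995], [-0.0, -1.0, -0.0]]
ft_force: [-1.4, -0.5, -0.1]
grip_width: -0.0002
```

```bash
cat > look.py <<'E'
from h import *
import sys
n=sys.argv[1]
s=env.observe(); 
for k in ("time_s","position","ft_force","wrist_torque"): print(k,np.round(s[k],4).tolist())
im=env.get_image("side")[:,:,::-1]
cv2.imwrite(f"pics/{n}.png",cv2.resize(im[150:270,170:300],None,fx=5,fy=5,interpolation=cv2.INTER_CUBIC))
E
python3 look.py s4
```

```text
time_s 5.3
position [0.4747, 0.0588, 0.1433]
ft_force [-1.4172, -0.4724, -0.0844]
wrist_torque [0.0061, 0.1278, 0.0275]
```

View pics/s4.png

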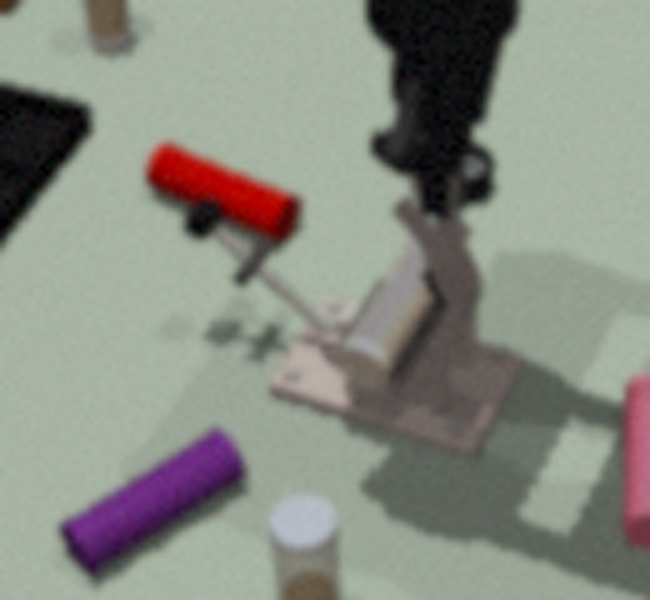

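The strap follows the finger, now at roughly 1.1 rad, with about 1.4 N of push. I continue along the arc.

Request:
servo_tool(rows=[0,0.008,-0.0009,-0.0014,0,0,0,0,0.006,-0.0007,-0.0018,0,0,0,0,0.006,-0.0007,-0.0018,0,0,0,0,0.0055,-0.0006,-0.0018,0,0,0,0,0.0055,-0.0006,-0.003,0,0,0,0,0.0055,-0.0006,-0.003,0,0,0,0,0.0053,-0.0006,-0.0033,0,0,0,0,0.0055,-0.0006,-0.0045,0,0,0,0,0.0054,-0.0006,-0.0048,0,0,0,0,0,0,0,0,0,0])

```text
time_s: 6.18
position: [0.5275, 0.0528, 0.1168]
tool_rot: [[0.995, -0.001, 0.104], [-0.104, 0.0, 0.995], [-0.001, -1.0, 0.0]]
ft_force: [0.1, 0.1, -0.5]
grip_width: 0.0001
```

```bash
python3 look.py s5
```

```text
time_s 6.1833
position [0.5275, 0.0528, 0.1168]
ft_force [0.0662, 0.1146, -0.5327]
wrist_torque [-0.0265, -0.0186, 0.0143]
```

View pics/s5.png

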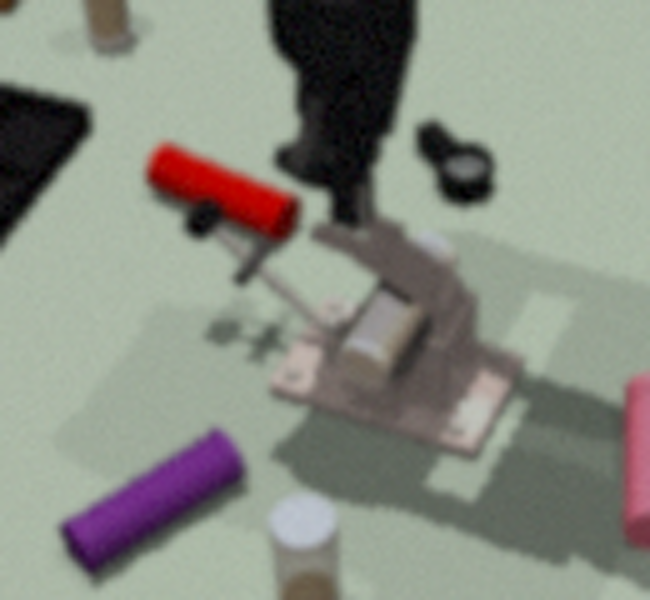

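Request:
servo_tool(rows=[0,0.003,-0.0003,-0.003,0,0,0,0,0.003,-0.0003,-0.003,0,0,0,0,0.002,-0.0002,-0.003,0,0,0,0,0.002,-0.0002,-0.003,0,0,0,0,0.002,-0.0002,-0.003,0,0,0,0,0.002,-0.0002,-0.003,0,0,0,0,0.002,-0.0002,-0.003,0,0,0,0,0.002,-0.0002,-0.002,0,0,0,0,0.001,-0.0001,-0.001,0,0,0,0,0,0,0,0,0,0])

```text
time_s: 7.07
position: [0.546, 0.051, 0.0936]
tool_rot: [[0.995, -0.0, 0.104], [-0.104, 0.0, 0.995], [-0.0, -1.0, 0.0]]
ft_force: [-0.4, 0.2, -0.4]
grip_width: 0.0004
```

```bash
python3 look.py s6
```

```text
time_s 7.0667
position [0.546, 0.051, 0.0936]
ft_force [-0.4174, 0.2255, -0.3714]
wrist_torque [-0.0019, 0.0138, -0.0043]
```

View pics/s6.png

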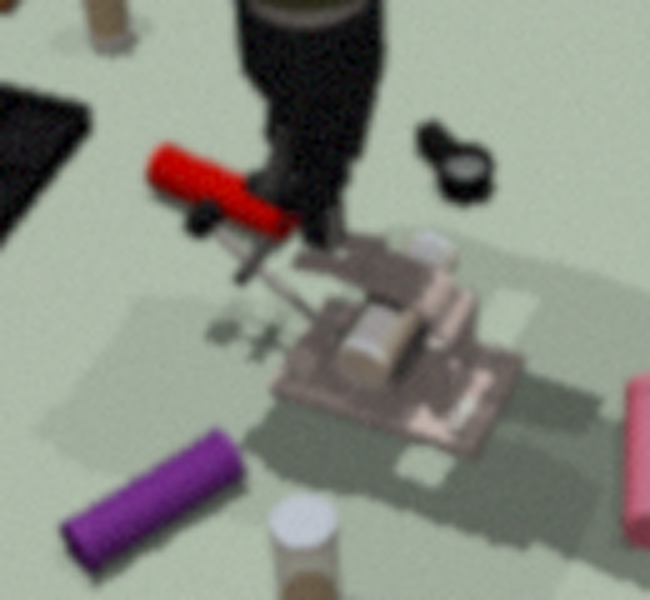

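Request:
servo_tool(rows=[0,0.0008,0,-0.0008,0,0,0,0,0.0008,0,-0.0008,0,0,0,0,0.0008,0,-0.0008,0,0,0,0,0.0008,0,-0.0008,0,0,0,0,0.0008,0,-0.0008,0,0,0])

```text
time_s: 7.53
position: [0.5499, 0.0511, 0.0899]
tool_rot: [[0.995, 0.0, 0.104], [-0.104, 0.0, 0.995], [0.0, -1.0, 0.0]]
ft_force: [0.2, 0.0, 0.8]
grip_width: -0.0002
```

Request:
servo_tool(rows=[0,0.0003,0,-0.0006,0,0,0,0,0.0003,0,-0.0006,0,0,0])

```text
time_s: 7.7
position: [0.5505, 0.0511, 0.0886]
tool_rot: [[0.995, -0.0, 0.104], [-0.104, 0.0, 0.995], [-0.0, -1.0, -0.0]]
ft_force: [-0.2, 0.3, -0.2]
grip_width: -0.0001
```

Request:
servo_tool(rows=[0,0.0003,0,-0.0006,0,0,0,0,0.0003,0,-0.0006,0,0,0])

```text
time_s: 7.87
position: [0.5511, 0.0511, 0.0875]
tool_rot: [[0.995, 0.0, 0.104], [-0.104, -0.0, 0.995], [0.0, -1.0, -0.0]]
ft_force: [0.6, 0.5, 0.3]
grip_width: -0.0001
```

Request:
servo_tool(rows=[0,0.0002,0,-0.0004,0,0,0,0,0.0002,0,-0.0004,0,0,0])

```text
time_s: 8.03
position: [0.5515, 0.0511, 0.0867]
tool_rot: [[0.995, -0.0, 0.104], [-0.104, 0.0, 0.995], [-0.0, -1.0, 0.0]]
ft_force: [-1.4, 0.8, 0.4]
grip_width: -0.0003
```

Request:
servo_tool(rows=[0,0.0002,0,-0.0004,0,0,0,0,0.0002,0,-0.0004,0,0,0])

```text
time_s: 8.2
position: [0.5519, 0.0511, 0.0859]
tool_rot: [[0.995, 0.0, 0.104], [-0.104, -0.0, 0.995], [0.0, -1.0, 0.0]]
ft_force: [0.3, 0.3, 0.7]
grip_width: -0.0003
```

```bash
python3 look.py s7
python3 - <<'E'
from h import *
im=env.get_image("wrist"); cv2.imwrite("pics/wrist7.png",im[:,:,::-1])
E
```

```text
time_s 8.2
position [0.5519, 0.0511, 0.0859]
ft_force [0.2917, 0.2878, 0.6573]
wrist_torque [0.0116, -0.0412, 0.0571]
```

View pics/s7.png

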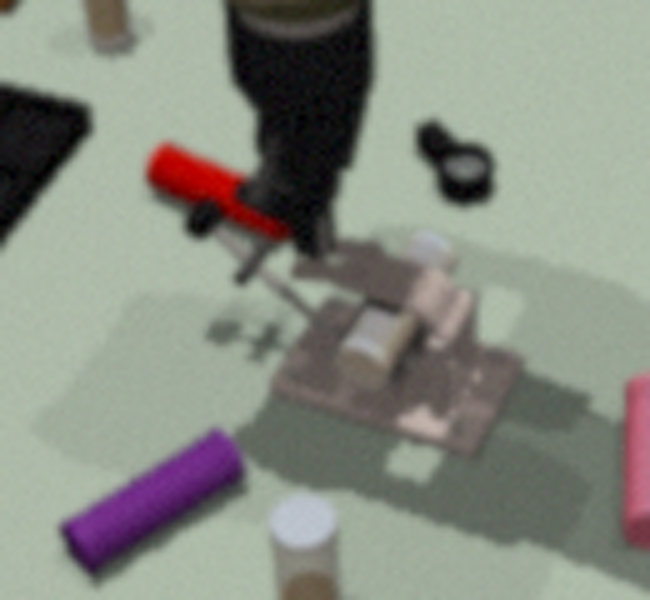

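View pics/wrist7.png

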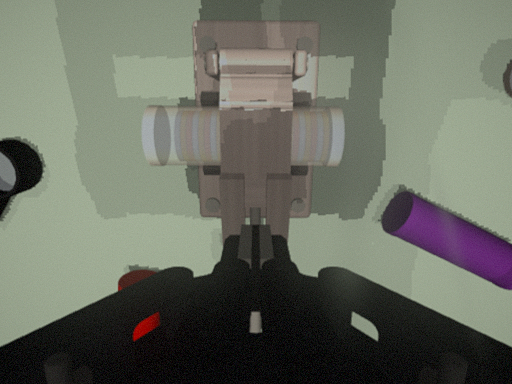

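Request:
servo_tool(rows=[0,0.0001,0,-0.0003,0,0,0,0,0.0001,0,-0.0003,0,0,0])

```text
time_s: 8.47
position: [0.5521, 0.0511, 0.0853]
tool_rot: [[0.995, 0.0, 0.104], [-0.104, -0.0, 0.995], [0.0, -1.0, -0.0]]
ft_force: [0.2, -0.3, -0.2]
grip_width: 0.0001
```

Request:
servo_tool(rows=[0,0.0001,0,-0.0003,0,0,0,0,0.0001,0,-0.0003,0,0,0])

```text
time_s: 8.63
position: [0.5523, 0.0511, 0.0847]
tool_rot: [[0.995, 0.0, 0.104], [-0.104, -0.0, 0.995], [0.0, -1.0, -0.0]]
ft_force: [-0.1, 0.3, 0.1]
grip_width: -0.0001
```

Request:
servo_tool(rows=[0,0.0001,0,-0.0003,0,0,0,0,0.0001,0,-0.0003,0,0,0])

```text
time_s: 8.8
position: [0.5525, 0.0511, 0.0841]
tool_rot: [[0.995, 0.0, 0.104], [-0.104, 0.0, 0.995], [0.0, -1.0, 0.0]]
ft_force: [-0.7, 0.1, 0.4]
grip_width: 0.0002
```

Request:
servo_tool(rows=[0,0.0001,0,-0.0003,0,0,0,0,0.0001,0,-0.0003,0,0,0])

```text
time_s: 8.97
position: [0.5527, 0.0511, 0.0835]
tool_rot: [[0.995, 0.0, 0.104], [-0.104, -0.0, 0.995], [0.0, -1.0, -0.0]]
ft_force: [-0.2, -0.4, 0.4]
grip_width: -0.0004
```

Request:
servo_tool(rows=[0,0.0001,0,-0.0003,0,0,0,0,0.0001,0,-0.0003,0,0,0])

```text
time_s: 9.13
position: [0.5529, 0.0511, 0.0829]
tool_rot: [[0.995, -0.0, 0.104], [-0.104, 0.0, 0.995], [-0.0, -1.0, 0.0]]
ft_force: [-0.9, 0.4, -0.0]
grip_width: 0.0
```

Request:
servo_tool(rows=[0,0.0001,0,-0.0003,0,0,0,0,0.0001,0,-0.0003,0,0,0])

```text
time_s: 9.3
position: [0.5531, 0.0511, 0.0823]
tool_rot: [[0.995, -0.0, 0.104], [-0.104, 0.0, 0.995], [-0.0, -1.0, 0.0]]
ft_force: [-0.4, -0.1, -0.6]
grip_width: -0.0002
```

Request:
servo_tool(rows=[0,0.0001,0,-0.0003,0,0,0,0,0.0001,0,-0.0003,0,0,0])

```text
time_s: 9.47
position: [0.5532, 0.0511, 0.0817]
tool_rot: [[0.995, -0.0, 0.104], [-0.104, -0.0, 0.995], [-0.0, -1.0, -0.0]]
ft_force: [0.2, -1.3, 0.7]
grip_width: -0.0002
```

```bash
python3 look.py s8
python3 - <<'E'
from h import *
im=env.get_image("wrist")[:,:,::-1]; cv2.imwrite("pics/wrist8.png",cv2.convertScaleAbs(cv2.resize(im[80:290,170:340],None,fx=3.5,fy=2.8*1,interpolation=cv2.INTER_CUBIC),alpha=1.8))
E
```

```text
time_s 9.4667
position [0.5532, 0.0511, 0.0817]
ft_force [0.2046, -1.2727, 0.7096]
wrist_torque [0.0077, 0.0526, -0.0102]
```

View pics/s8.png

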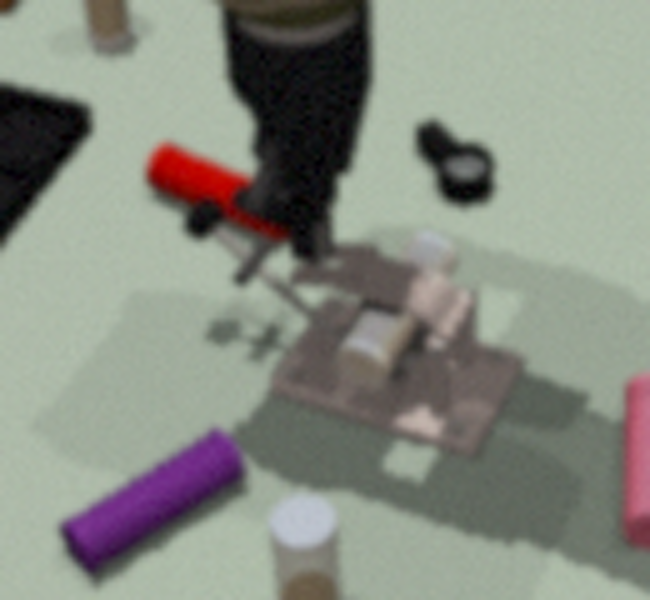

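View pics/wrist8.png

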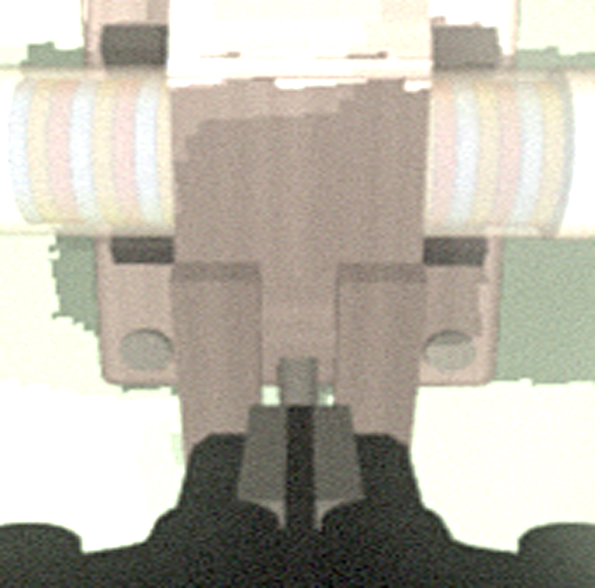

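Run:
```python
from fit import *
p=np.load("p.npy"); s=env.observe(); C=cammat("wrist",s)
for a in (.1,.05,0,-.05,-.1):
    print(a,[np.round(proj(C,pt(p,strap(a,(.054,.0293),y)))[0],1) for y in(-.016,.016)], "tip side", np.round(proj(CS,pt(p,strap(a,(.098,.0167),.016)))[0],1),np.round(proj(CS,pt(p,strap(a,(.098,.0167),.016)))[0]*5-[850,750],0), "finger gap at rx", )
P=np.linalg.inv(np.eye(3))
c,sn=np.cos(p[2]),np.sin(p[2]); d=np.array(s["position"][:2])-p[:2]; print("tcp in cradle",c*d[0]+sn*d[1],-sn*d[0]+c*d[1])
```

```text
0.1 [array([215.8, 177.8]), array([294.5, 178.3])] tip side [225.8 201.5] [279. 257.] finger gap at rx
0.05 [array([216.6, 180.3]), array([293.6, 180.8])] tip side [225.6 202.6] [278. 263.] finger gap at rx
0 [array([217.4, 182.3]), array([292.7, 182.8])] tip side [225.4 203.7] [277. 269.] finger gap at rx
-0.05 [array([218.2, 183.9]), array([291.9, 184.3])] tip side [225.2 204.9] [276. 275.] finger gap at rx
-0.1 [array([219. , 185.1]), array([291.1, 185.5])] tip side [225.2 206.1] [276. 281.] finger gap at rx
tcp in cradle 0.04969236981266661 0.0010605097940126068
```

Request:
servo_tool(rows=[0,0,0,-0.0003,0,0,0,0,0,0,-0.0003,0,0,0])

```text
time_s: 9.73
position: [0.5533, 0.0511, 0.0811]
tool_rot: [[0.995, 0.0, 0.104], [-0.104, -0.0, 0.995], [0.0, -1.0, -0.0]]
ft_force: [0.6, -0.1, 0.1]
grip_width: -0.0001
```

Request:
servo_tool(rows=[0,0,0,-0.0003,0,0,0,0,0,0,-0.0002,0,0,0])

```text
time_s: 9.9
position: [0.5534, 0.0511, 0.0806]
tool_rot: [[0.995, 0.0, 0.104], [-0.104, -0.0, 0.995], [0.0, -1.0, -0.0]]
ft_force: [0.5, -0.1, 1.5]
grip_width: 0.0001
```

Request:
servo_tool(rows=[0,0,0,-0.0003,0,0,0,0,0,0,-0.0002,0,0,0])

```text
time_s: 10.07
position: [0.5534, 0.051, 0.0803]
tool_rot: [[0.995, 0.001, 0.104], [-0.104, -0.0, 0.995], [0.001, -1.0, -0.0]]
ft_force: [0.2, -0.1, 1.6]
grip_width: -0.0006
```

Request:
servo_tool(rows=[0,0,0,-0.0003,0,0,0,0,0,0,-0.0002,0,0,0])

```text
time_s: 10.23
position: [0.5535, 0.0511, 0.0799]
tool_rot: [[0.995, 0.001, 0.104], [-0.104, -0.0, 0.995], [0.001, -1.0, -0.0]]
ft_force: [0.7, -0.3, 3.2]
grip_width: -0.0
```

Contact: Fz has reached 3.2 N, so the strap lies on the tube at about -0.08 rad (a low bed). I lift off and go round to the outside of the knob.

Request:
servo_tool(rows=[0,0,0,0.005,0,0,0,0,0,0,0.015,0,0,0,0,0,0,0.02,0,0,0,0,0.015,-0.002,0.02,0,0,0,0,0.025,-0.003,0.01,0,0,0,0,0.03,-0.0035,0,0,0,0,0,0.025,-0.003,0,0,0,0,0,0.008,-0.001,-0.005,0,0,0,0,0,0,-0.01,0,0,0,0,0,0,0,0,0,0])

```text
time_s: 11.07
position: [0.6545, 0.0388, 0.1317]
tool_rot: [[0.995, -0.005, 0.104], [-0.104, 0.001, 0.995], [-0.005, -1.0, 0.0]]
ft_force: [-0.1, 0.3, -0.7]
grip_width: 0.0001
```

```bash
python3 look.py s9
python3 - <<'E'
from h import *
import pickle
s=env.observe(); pickle.dump(s,open("s9.pkl","wb"))
im=env.get_image("wrist")[:,:,::-1]; cv2.imwrite("pics/wrist9.png",im)
E
```

```text
time_s 11.0667
position [0.6545, 0.0388, 0.1317]
ft_force [-0.077, 0.3044, -0.6648]
wrist_torque [0.0275, 0.022, -0.0246]
```

View pics/s9.png

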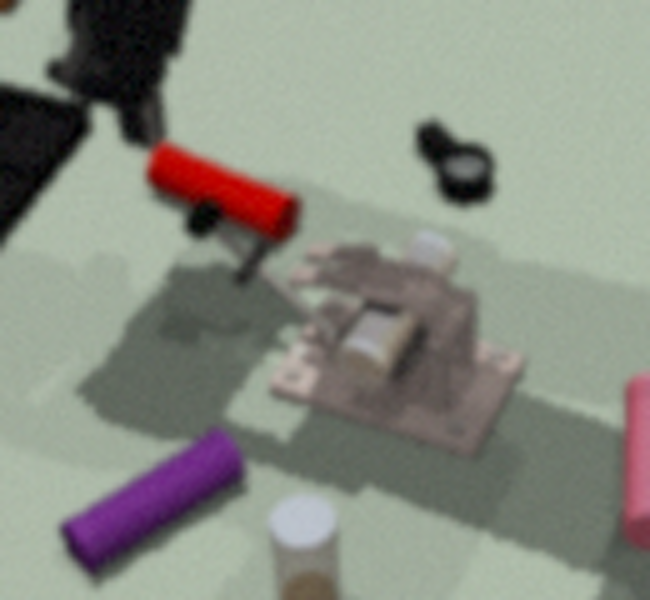

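View pics/wrist9.png

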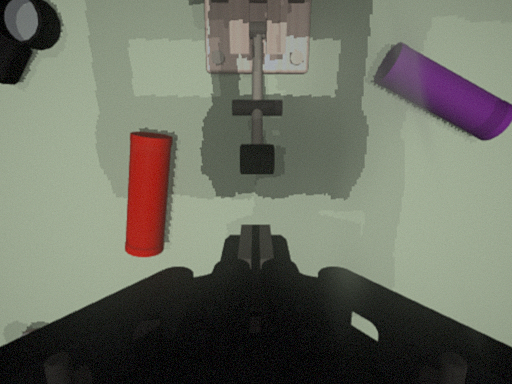

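The strap is down and the fingers are outside the knob, which is at (257,159) in the wrist view and in line with them. I descend beside it.

Request:
servo_tool(rows=[0,0,0,-0.01,0,0,0,0,0,0,-0.02,0,0,0,0,0,0,-0.02,0,0,0,0,0,0,-0.009,0,0,0,0,-0.003,0.0003,0,0,0,0,0,-0.004,0.0004,0,0,0,0,0,-0.004,0.0004,0.002,0,0,0,0,-0.004,0.0004,0.003,0,0,0,0,-0.004,0.0004,0.003,0,0,0])

```text
time_s: 11.92
position: [0.6383, 0.0404, 0.0856]
tool_rot: [[0.995, 0.005, 0.104], [-0.104, -0.0, 0.995], [0.005, -1.0, 0.0]]
ft_force: [6.8, 0.0, 3.3]
grip_width: 0.0001
```

```bash
python3 look.py s10
python3 - <<'E'
from fit import *
p=np.load("p.npy")
for b in (.94,.8,.7,.6,.5,.4,.35,.3,.25,.2,.15,.1,.05,0,-.05,-.1,-.15,-.2):
    print(b,np.round(pt(p,np.array(bolt(b,.108))+[.020,0,-.012])[0],4))
E
```

```text
time_s 11.9167
position [0.6383, 0.0404, 0.0856]
ft_force [6.8396, 0.0331, 3.2908]
wrist_torque [0.0058, -1.0386, -0.0204]
0.94 [0.6441 0.0399 0.0697]
0.8 [0.6344 0.041  0.0812]
0.7 [0.6266 0.0419 0.0886]
0.6 [0.618  0.0428 0.0951]
0.5 [0.6089 0.0438 0.1008]
0.4 [0.5992 0.0449 0.1055]
0.35 [0.5942 0.0455 0.1075]
0.3 [0.5892 0.046  0.1092]
0.25 [0.584  0.0466 0.1106]
0.2 [0.5788 0.0472 0.1118]
0.15 [0.5735 0.0478 0.1128]
0.1 [0.5682 0.0484 0.1135]
0.05 [0.5628 0.049  0.1139]
0 [0.5574 0.0496 0.114 ]
-0.05 [0.5521 0.0502 0.1139]
-0.1 [0.5467 0.0508 0.1135]
-0.15 [0.5414 0.0513 0.1128]
-0.2 [0.5361 0.0519 0.1118]
```

View pics/s10.png

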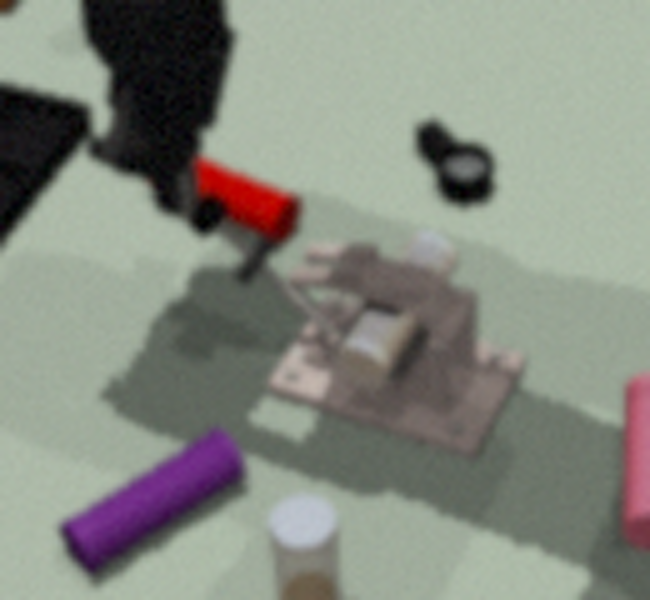

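Fx = 6.8 and Fz = 3.3 N: the fingertip is pressing the knob inward and down, because it sits too high on it. I back off, lower it, then follow the arc with more rise than inward travel.

Request:
servo_tool(rows=[0,0.004,-0.0004,0,0,0,0,0,0.006,-0.0006,-0.003,0,0,0,0,0,0,-0.012,0,0,0,0,0,0,-0.004,0,0,0,0,0,0,0,0,0,0])

```text
time_s: 12.38
position: [0.6466, 0.0395, 0.0628]
tool_rot: [[0.995, -0.004, 0.104], [-0.104, 0.0, 0.995], [-0.004, -1.0, 0.0]]
ft_force: [-0.4, -0.1, 0.5]
grip_width: -0.0
```

```bash
python3 look.py s11;  python3 - <<'E'
from h import *
import pickle
s=env.observe(); pickle.dump(s,open("s11.pkl","wb"))
im=env.get_image("wrist")[:,:,::-1]; cv2.imwrite("pics/wrist11.png",im)
E
```

```text
time_s 12.3833
position [0.6466, 0.0395, 0.0628]
ft_force [-0.4397, -0.1087, 0.4646]
wrist_torque [-0.0261, 0.0028, -0.0192]
```

View pics/wrist11.png

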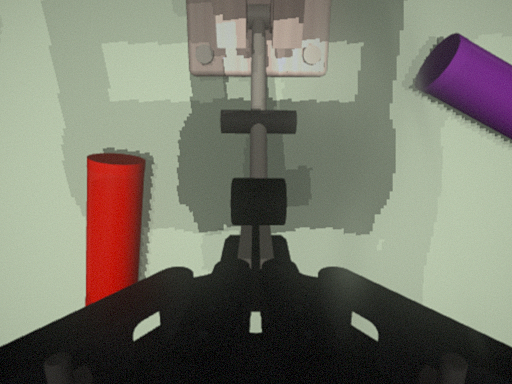

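View pics/s11.png

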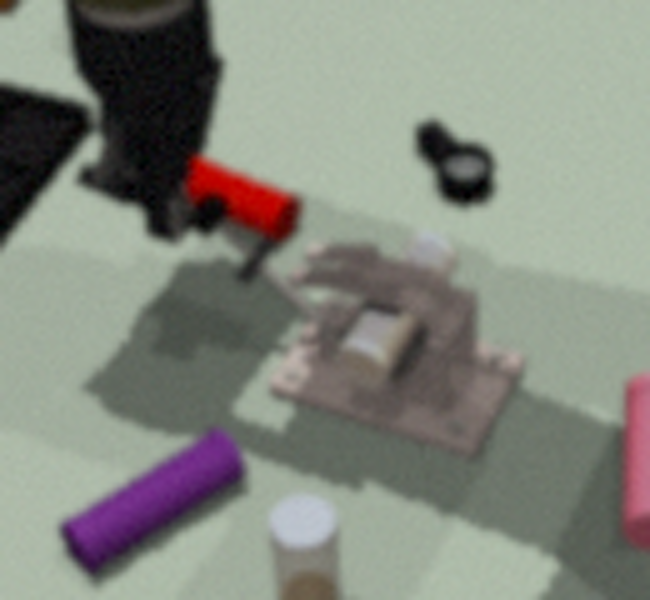

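Run:
```python
from fit import *
p=np.load("p.npy"); s=pickle.load(open("s11.pkl","rb")); C=cammat("wrist",s)
for b in (1,.95,.9,.85,.8): print(b,proj(C,pt(p,bolt(b,.108)))[0],proj(C,pt(p,bolt(b,.07)))[0],pt(p,bolt(b,.108))[0])
```

```text
1 [257.66348967 212.59119524] [257.90560515 132.32550129] [0.62787932 0.04172838 0.07635265]
0.95 [257.80850612 209.23125832] [257.99646192 128.51764636] [0.62486789 0.04206321 0.08082177]
0.9 [257.96662887 204.94656206] [258.0923224  124.18864167] [0.62163822 0.0424223  0.08513388]
0.85 [258.13866061 199.64512134] [258.19315394 119.31923785] [0.61819839 0.04280475 0.08927818]
0.8 [258.32539067 193.22875038] [258.29888084 113.89198598] [0.61455701 0.04320962 0.09324432]
```

Request:
servo_tool(rows=[0,-0.004,0.0004,0,0,0,0,0,-0.0025,0.0003,0.001,0,0,0,0,-0.0025,0.0003,0.005,0,0,0,0,-0.0025,0.0003,0.005,0,0,0,0,-0.0035,0.0004,0.005,0,0,0,0,-0.004,0.0004,0.005,0,0,0])

```text
time_s: 12.98
position: [0.6282, 0.0416, 0.0866]
tool_rot: [[0.995, 0.001, 0.104], [-0.104, -0.0, 0.995], [0.001, -1.0, -0.0]]
ft_force: [0.6, 0.1, -0.3]
grip_width: 0.0002
```

```bash
python3 look.py s12
```

```text
time_s 12.9833
position [0.6282, 0.0416, 0.0866]
ft_force [0.6216, 0.0585, -0.2694]
wrist_torque [0.0315, -0.1594, 0.0007]
```

View pics/s12.png

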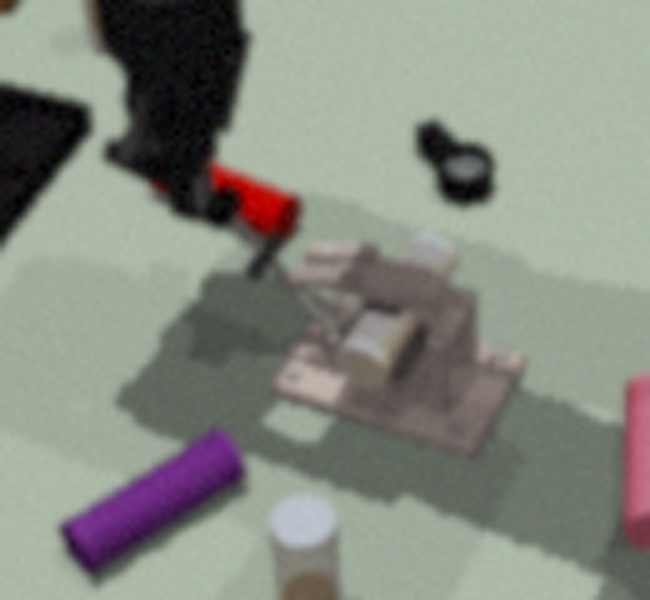

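Request:
servo_tool(rows=[0,-0.004,0.0004,0.004,0,0,0,0,-0.0043,0.0005,0.004,0,0,0,0,-0.0043,0.0005,0.0035,0,0,0,0,-0.0043,0.0005,0.003,0,0,0,0,-0.0043,0.0005,0.003,0,0,0,0,-0.004,0.0004,0.002,0,0,0,0,-0.004,0.0004,0.002,0,0,0,0,-0.004,0.0004,0.002,0,0,0])

```text
time_s: 13.7
position: [0.5947, 0.0452, 0.1094]
tool_rot: [[0.995, 0.0, 0.104], [-0.104, -0.0, 0.995], [0.0, -1.0, 0.0]]
ft_force: [2.2, -0.1, 1.2]
grip_width: 0.0
```

```bash
python3 look.py s13;  python3 - <<'E'
from h import *
im=env.get_image("wrist")[:,:,::-1]; cv2.imwrite("pics/wrist13.png",im)
E
```

```text
time_s 13.7
position [0.5947, 0.0452, 0.1094]
ft_force [2.213, -0.1239, 1.2225]
wrist_torque [-0.0022, -0.3547, -0.0226]
```

View pics/s13.png

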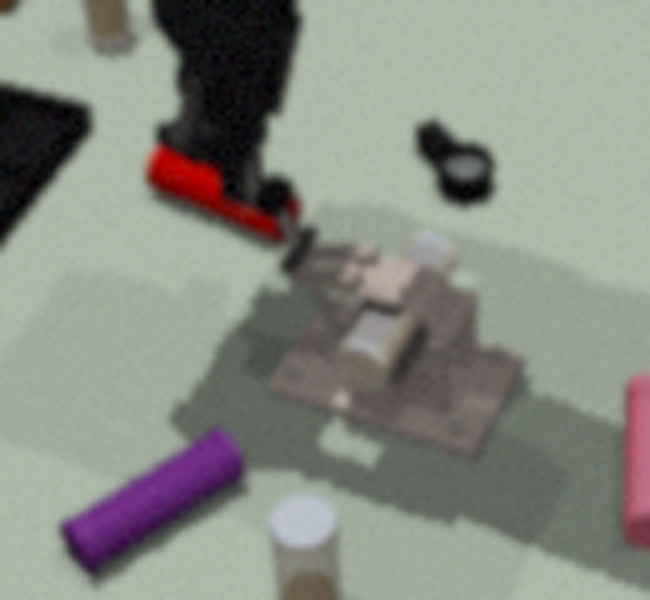

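View pics/wrist13.png

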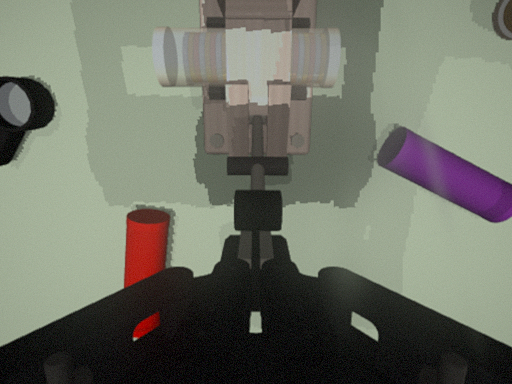

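Request:
servo_tool(rows=[0,-0.003,0.0003,0.001,0,0,0,0,-0.003,0.0003,0.001,0,0,0,0,-0.0025,0.0003,0.001,0,0,0,0,0,0,0,0,0,0])

```text
time_s: 14.13
position: [0.5859, 0.0462, 0.1122]
tool_rot: [[0.995, -0.001, 0.104], [-0.104, -0.0, 0.995], [-0.001, -1.0, -0.0]]
ft_force: [-0.3, -1.2, 0.1]
grip_width: -0.0
```

Request:
servo_tool(rows=[0,-0.0025,0.0003,0.0008,0,0,0,0,-0.0025,0.0003,0.0005,0,0,0,0,0,0,0,0,0,0])

```text
time_s: 14.38
position: [0.5811, 0.0468, 0.1135]
tool_rot: [[0.995, -0.0, 0.104], [-0.104, 0.0, 0.995], [-0.0, -1.0, -0.0]]
ft_force: [1.0, 0.1, 0.7]
grip_width: 0.0002
```

Request:
servo_tool(rows=[0,-0.002,0.0002,0.0005,0,0,0,0,-0.002,0.0002,0.0005,0,0,0,0,0,0,0,0,0,0])

```text
time_s: 14.63
position: [0.5772, 0.0471, 0.1145]
tool_rot: [[0.995, -0.0, 0.104], [-0.104, 0.0, 0.995], [-0.0, -1.0, 0.0]]
ft_force: [0.1, 0.3, 0.5]
grip_width: 0.0002
```

Request:
servo_tool(rows=[0,-0.0015,0.0002,0,0,0,0,0,-0.0015,0.0002,0,0,0,0])

```text
time_s: 14.8
position: [0.5746, 0.0474, 0.1145]
tool_rot: [[0.995, 0.0, 0.104], [-0.104, -0.0, 0.995], [0.0, -1.0, -0.0]]
ft_force: [1.3, 0.4, 0.0]
grip_width: 0.0001
```

Request:
servo_tool(rows=[0,-0.0015,0.0002,0,0,0,0,0,-0.0015,0.0002,0,0,0,0])

```text
time_s: 14.97
position: [0.5714, 0.0479, 0.1144]
tool_rot: [[0.995, 0.0, 0.104], [-0.104, -0.0, 0.995], [0.0, -1.0, -0.0]]
ft_force: [0.9, -0.4, 0.6]
grip_width: 0.0001
```

Request:
servo_tool(rows=[0,-0.0012,0.0001,0,0,0,0,0,-0.0012,0.0001,0,0,0,0])

```text
time_s: 15.13
position: [0.569, 0.0481, 0.1144]
tool_rot: [[0.995, -0.0, 0.104], [-0.104, 0.0, 0.995], [-0.0, -1.0, -0.0]]
ft_force: [1.1, -0.1, 0.5]
grip_width: -0.0002
```

```bash
python3 look.py s14
```

```text
time_s 15.1333
position [0.569, 0.0481, 0.1144]
ft_force [1.0652, -0.1079, 0.5142]
wrist_torque [0.0152, -0.1707, -0.0584]
```

View pics/s14.png

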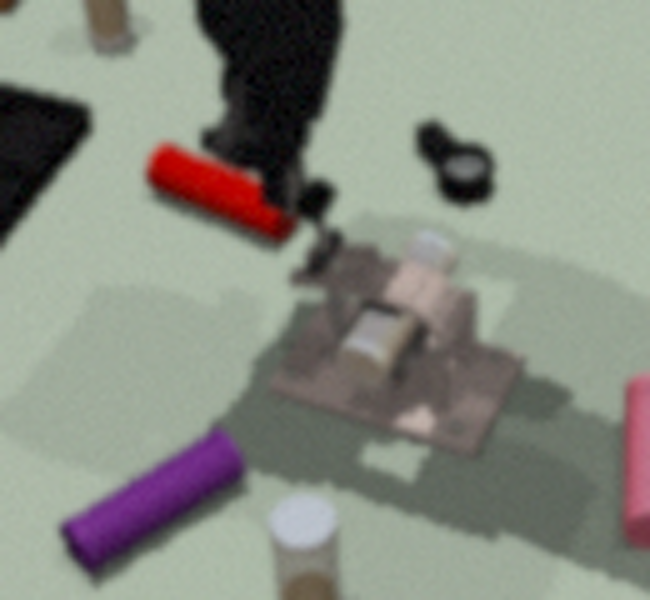

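Request:
servo_tool(rows=[0,-0.001,0.0001,0,0,0,0,0,-0.001,0.0001,0,0,0,0])

```text
time_s: 15.35
position: [0.5671, 0.0483, 0.1144]
tool_rot: [[0.995, 0.0, 0.104], [-0.104, -0.0, 0.995], [0.0, -1.0, 0.0]]
ft_force: [1.4, 0.4, 0.3]
grip_width: 0.0
```

Request:
servo_tool(rows=[0,-0.001,0.0001,0,0,0,0,0,-0.001,0.0001,0,0,0,0])

```text
time_s: 15.52
position: [0.5651, 0.0485, 0.1144]
tool_rot: [[0.995, 0.0, 0.104], [-0.104, -0.0, 0.995], [0.0, -1.0, -0.0]]
ft_force: [1.1, -0.0, 1.7]
grip_width: -0.0003
```

Request:
servo_tool(rows=[0,-0.001,0.0001,0,0,0,0,0,-0.001,0.0001,0,0,0,0])

```text
time_s: 15.68
position: [0.5631, 0.0487, 0.1144]
tool_rot: [[0.995, 0.0, 0.104], [-0.104, -0.0, 0.995], [0.0, -1.0, -0.0]]
ft_force: [0.9, -0.7, 0.9]
grip_width: -0.0002
```

Request:
servo_tool(rows=[0,-0.001,0.0001,0,0,0,0,0,-0.001,0.0001,0,0,0,0])

```text
time_s: 15.85
position: [0.561, 0.0489, 0.1144]
tool_rot: [[0.995, -0.0, 0.104], [-0.104, 0.0, 0.995], [-0.0, -1.0, 0.0]]
ft_force: [0.3, 0.6, 0.5]
grip_width: 0.0001
```

Request:
servo_tool(rows=[0,-0.001,0.0001,0,0,0,0,0,-0.001,0.0001,0,0,0,0])

```text
time_s: 16.02
position: [0.5593, 0.0491, 0.1145]
tool_rot: [[0.995, 0.001, 0.104], [-0.104, -0.0, 0.995], [0.001, -1.0, 0.0]]
ft_force: [2.7, 0.2, 0.8]
grip_width: -0.0
```

Request:
servo_tool(rows=[0,-0.001,0.0001,0,0,0,0,0,-0.0007,0.0001,0,0,0,0])

```text
time_s: 16.18
position: [0.5579, 0.0492, 0.1147]
tool_rot: [[0.995, 0.002, 0.104], [-0.104, -0.0, 0.995], [0.002, -1.0, 0.0]]
ft_force: [4.1, -0.8, 1.2]
grip_width: -0.0002
```

Request:
servo_tool(rows=[0,-0.0007,0.0001,0,0,0,0,0,-0.0007,0.0001,0,0,0,0])

```text
time_s: 16.35
position: [0.5566, 0.0493, 0.1147]
tool_rot: [[0.995, 0.002, 0.104], [-0.104, -0.0, 0.995], [0.002, -1.0, -0.0]]
ft_force: [5.9, -0.2, 1.5]
grip_width: -0.0003
```

Request:
servo_tool(rows=[0,-0.0007,0.0001,0,0,0,0,0,-0.0007,0.0001,0,0,0,0])

```text
time_s: 16.52
position: [0.5555, 0.0495, 0.1148]
tool_rot: [[0.995, 0.003, 0.104], [-0.104, -0.0, 0.995], [0.003, -1.0, -0.0]]
ft_force: [6.5, 0.4, 1.4]
grip_width: -0.0001
```

```bash
python3 look.py s15
```

```text
time_s 16.5167
position [0.5555, 0.0495, 0.1148]
ft_force [6.5231, 0.3845, 1.3869]
wrist_torque [-0.0895, -1.1025, 0.0795]
```

View pics/s15.png

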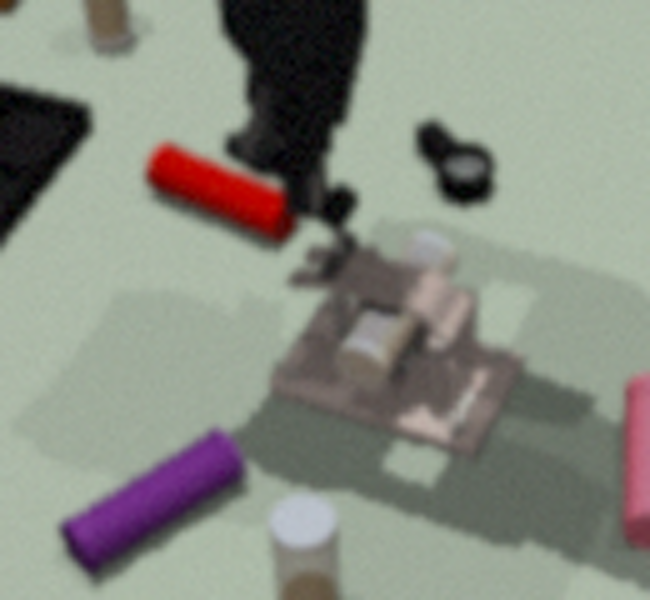

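Tight: the push has risen from 1 N to about 6 N over the last 4.5 mm of knob travel (bolt angle about 0). I stop here and back off outward.

Request:
servo_tool(rows=[0,0.002,-0.0002,0,0,0,0,0,0.004,-0.0004,0,0,0,0,0,0.008,-0.001,0,0,0,0,0,0.015,-0.0015,0.01,0,0,0,0,0.015,-0.0015,0.02,0,0,0,0,0.01,-0.001,0.02,0,0,0,0,0.005,0,0.02,0,0,0,0,0,0,0.01,0,0,0,0,0,0,0,0,0,0,0,0,0,0,0,0,0])

```text
time_s: 17.4
position: [0.6132, 0.0441, 0.1937]
tool_rot: [[0.995, -0.001, 0.104], [-0.104, 0.0, 0.995], [-0.001, -1.0, -0.0]]
ft_force: [-0.1, 0.1, -0.6]
grip_width: 0.0
```

```bash
python3 look.py s16;  python3 - <<'E'
from h import *
import pickle
s=env.observe(); pickle.dump(s,open("s16.pkl","wb"))
im=env.get_image("wrist")[:,:,::-1]; cv2.imwrite("pics/wrist16.png",im)
cv2.imwrite("pics/w16c.png",cv2.convertScaleAbs(cv2.resize(im[0:200,170:350],None,fx=3.3,fy=3,interpolation=cv2.INTER_CUBIC),alpha=1.5))
E
```

```text
time_s 17.4
position [0.6132, 0.0441, 0.1937]
ft_force [-0.1433, 0.1243, -0.6265]
wrist_torque [0.0079, -0.0252, 0.0273]
```

View pics/s16.png

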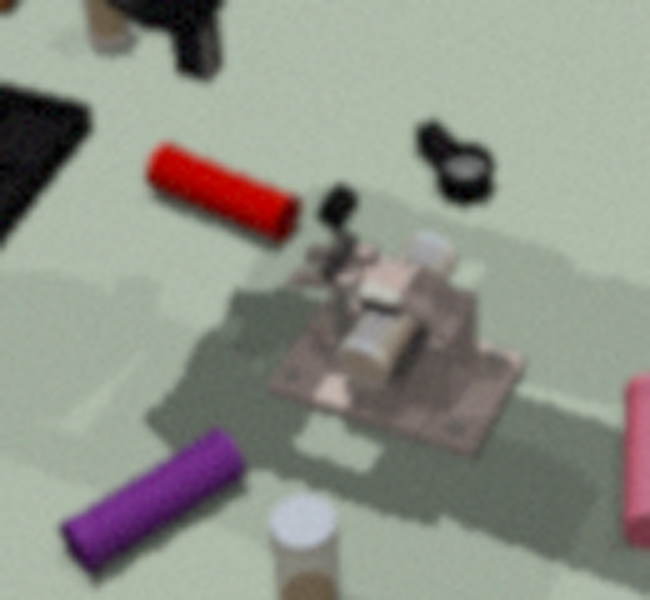

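View pics/wrist16.png

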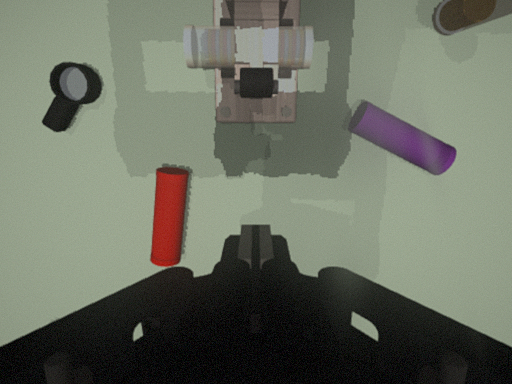

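View pics/w16c.png

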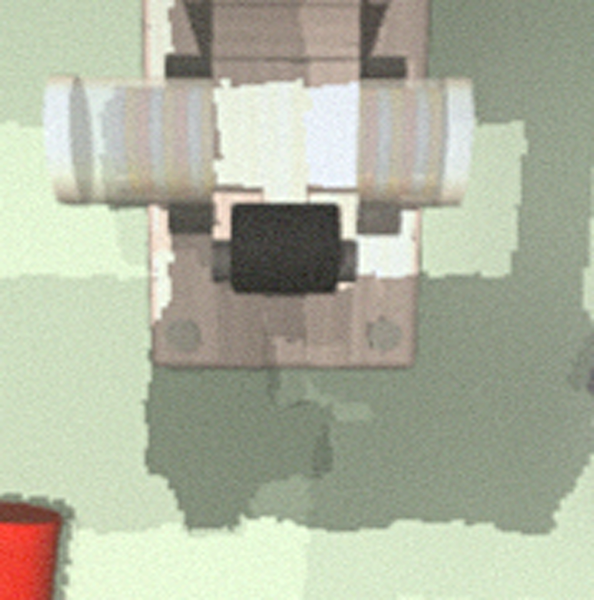

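Run:
```python
from fit import *
p=np.load("p.npy"); s=pickle.load(open("s16.pkl","rb")); C=cammat("wrist",s)
for b in (.1,.05,0,-.05,-.1): print(b,proj(C,pt(p,bolt(b,.108)))[0],proj(CS,pt(p,bolt(b,.108)))[0]*5-[850,750])
im=env.get_image("top")[:,:,::-1]; cv2.imwrite("pics/top16.png",cv2.resize(im[120:220,170:310],None,fx=5,fy=5,interpolation=cv2.INTER_CUBIC))
```

```text
0.1 [255.86482066 101.71411445] [313.14546486 197.27256078]
0.05 [255.92651996  92.79845219] [322.00069455 199.32750268]
0 [255.98835178  83.72413989] [330.92863308 201.76277233]
-0.05 [256.04992039  74.54603838] [339.90246218 204.57273061]
-0.1 [256.11081941  65.32197179] [348.89497664 207.75034049]
```

View pics/top16.png

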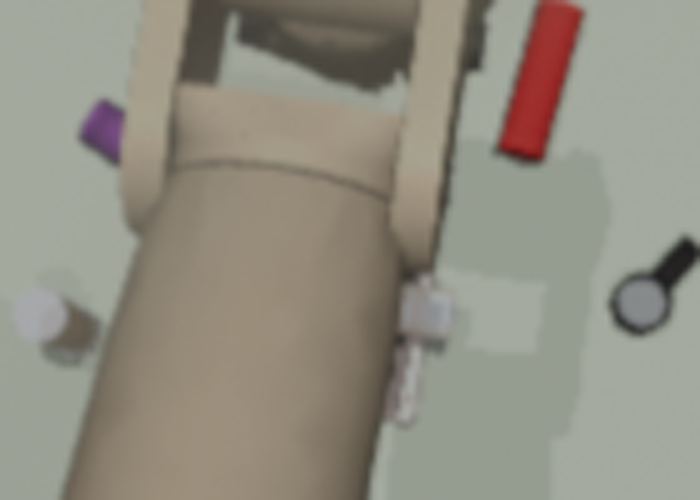

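Run:
```python
from rig import env
print(env.observe()["time_s"]); env.close_job()
```

```text
17.55
the job is handed in; nothing more can be done
```

The tube is clamped and I handed the job in at 17.6 s, with the robot clear of everything.

- **Strap:** I swung it over with the closed fingertips. I set it down gently on the tube at about -0.08 rad, so the bed is on the low side, pressing with 3.2 N at the lug.
- **Bolt:** I swung it up from outside the knob. The shank dropped into the slot, and the cross pin met the ramps at about 0.03 rad. I stopped at roughly 0 rad, with the last push readings at 5.9 and 6.5 N, a little above the 5 N asked for because I sent the last steps as one batch.
- **Pad force:** I could not measure it. From the figures given for a low bed I expect about 10–13 N, inside the 6–22 N window.

**Last checks:** After letting go, the wrist picture puts the bolt at 0.00 rad and the side picture at about -0.04 rad. That disagreement is within calibration error, and the bolt did not visibly spring back. The tube is in its bed. The loupe, the red, purple and pink tubes and the spare tube beside the cradle look unmoved. I did not look at the cup, the coins and the rest of the shelf again, but the arm worked well away from them.

**One thing that went wrong:** On the first try at the bolt the fingertip sat too high on the knob and pressed on it with about 7 N. I backed off and lowered the fingertip, and the next push needed little force.

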